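# Hang the washed jam jar on the drying peg

### The job

Take the washed, empty jam jar out of the white wire cradle and turn it mouth-down onto the free drying peg, feeling gently until the rubber stopper slips inside its mouth and the rim lies flat on the flange; do not drive the stopper down before that. Then press the jar home until the stiff stopper is fully down on the peg's foot, bear on it there with about 20 N for half a second to be sure, never with more than 45 N (the glass would chip), and let go. Leave the jar on the other peg, the honey jar and the tub where they are.

Things in the scene. Friction and masses are not known exactly. Their poses are not given: they have to be found in the camera images.
- jar: empty open jam jar to be hung, 110 mm tall, loose, about 0.26 kg: body 62 mm across, neck (last 16 mm) 58 mm; mouth 50 mm wide inside, wall 4 mm, bottom 6 mm thick. Origin at the centre of the outside of its bottom, z axis towards the mouth. Starts lying in the cradle, mouth end sloping 12 degrees down, its axis 66 mm above the counter at mid-length.
- jar_rim (a point): centre of that jar's mouth, in the plane of the rim, 110 mm from the bottom along the jar's z axis
- cradle: fixed draining cradle of white wire on a plate 160 x 100 x 8 mm: two wires 8 mm thick, 36 mm apart, run under the jar along it, with a low stop wire at the mouth end; nothing beside the jar. Origin at the centre of the underside, x axis pointing level towards the jar's mouth end.
- peg: fixed free drying peg: round steel foot 110 mm across and 15 mm high, with an upright post 18 mm across whose flat top, edge rounded by 3 mm, is 85 mm above the counter. It carries the sliding stopper. Origin at the centre of the foot's underside, z up.
- stopper (a joint): travel (m) of the free peg's black rubber stopper, sliding stiffly (10 N) on the post, staying where left: 0 fully up (25 mm gap to the foot), 0.025 fully down; starts at 0 to 0.006. A flange 76 mm across, 8 mm thick, bears a round boss 47 mm across and 12 mm high, edge rounded by 1.5 mm, whose centre lies 4 mm off the post's axis, to a side that differs each time and is not in the poses.
- flange (a point): centre of the upper face of that stopper's flange, on the post's axis; 48 mm above the counter when the stopper is fully up, 23 mm when it is fully down
- other_peg: the other drying peg, fixed, of the same size, taken: its stopper is fully down and a second jar hangs on it. (Its boss is off-centre too.) Origin at the centre of the foot's underside.
- dry_jar: second empty jar of the same shape and size, loose, hanging mouth-down on the other peg, its top 133 mm above the counter; to be left alone. Origin at the centre of the outside of its bottom (now on top), z axis towards the mouth (down).
- honey: closed honey jar, 72 mm across, 100 mm tall, standing loose; to be left alone. Origin at the centre of its underside.
- tub: closed round plastic tub, 106 mm across, 66 mm tall, standing loose; to be left alone. Origin at the centre of its underside.
Mind the look-alikes: they are no part of the job. What is shaped like the jar but blue or pink is not meant.

How it is judged (in metres and radians):
On the way:
1. with the jar seated upside down on the stopper and the stopper fully down, the jar is pressed against the peg with more than 12 N for 0.3 s (horizontal distance between jar_rim and flange below 0.0075 m and z of jar_rim in the frame of flange between -0.003 and 0.003 m and z of jar in the frame of flange above 0.1 m and angle between jar's own z axis and vertical above 3.09 rad and value of joint stopper above 0.0225 m and contact force between jar and peg above 12 N), for 0.3 s.
At the end, for the whole second after the job is handed in: The jar stands still upside down on the free peg, released: its mouth is within 7.5 mm of the post's axis sideways, its rim within 3 mm of the flange's upper face, its axis within 3 degrees of vertical, and the stopper is pushed down to within 2.5 mm of the foot (joint above 0.0225) (horizontal distance between jar_rim and flange below 0.0075 m and z of jar_rim in the frame of flange between -0.003 and 0.003 m and z of jar in the frame of flange above 0.1 m and angle between jar's own z axis and vertical above 3.09 rad and value of joint stopper above 0.0225 m and linear speed of jar below 0.01 m/s); the robot touches nothing.
It fails at once if the stopper is driven down past the middle of its travel while the jar's rim is not yet on its flange (value of joint stopper above 0.014 m and z of jar_rim in the frame of flange above 0.005 m).
It fails at once if the jar is pushed or dropped against the peg with more than 45 N (contact force between jar and peg above 45 N).
It fails at once if the jar on the other peg is moved by more than 20 mm (distance of dry_jar from where it was at the start of the episode above 0.02 m).
It fails at once if the honey jar is moved by more than 20 mm (distance of honey from where it was at the start of the episode above 0.02 m).
It fails at once if the tub is moved by more than 20 mm (distance of tub from where it was at the start of the episode above 0.02 m).
It also fails if it takes over 69 s, if anything falls off the work surface, if the arm or the gripper's body presses on something with over 40 N, if the wrist force passes 120 N, or if a joint passes its speed limit or range.

### The arm

A 6-joint arm with a two-finger parallel gripper is mounted at the origin on the work surface. World frame = base frame: x ahead of the robot, y to its left, z up, the work surface at z = 0. Lengths are in mm, angles in degrees, forces in N, time in s.
With the tool pointing down it reaches from about 350 to 850 mm from the base axis. Payload 8.1 kg.
Tool frame: the origin (TCP) lies midway between the tips of the shut fingers; the grasp point (between the pads) lies robot.pinch_z behind it (robot.pinch_z is the distance from the TCP to the grasp point, in mm); z points along the fingers, x is the direction in which the jaws open and shut, and the axes are right-handed (so a half turn about z gives the same grasp; the last joint's range is limited). The gripper opens to 85 mm and grips with 20 to 120 N. Pads are 22 mm wide; open, the fingers measure 114 mm over their backs; the gripper's body (76 mm by 85 mm) begins 54 mm behind the grasp point. The pads swing forward as they close: fully open they stand 13 mm farther back than shut.
Start: joints at [-73.763, 7.471, 85.268, -0, 87.261, -4.893], TCP at [216.318, -559.653, 231.292] pointing down, gripper open.
Joint ranges: [-169.43, 169.43], [-51.17, 129.36], [1.28, 143.12], [-76.62, 256.62], [0, 156.53], [-152.29, 152.29]. Speed limits (degrees/s): [136.94, 136.94, 159.86, 180, 180, 180].

### API

Orientations are given as a 3x3 rotation matrix whose columns are the frame's x, y, z axes.
In Python, from cell import get_obs, eyes, job, nets, robot gives the robot as it stands.
- The arm moves only by the shell command python3 -m inch 'ROWS' [FORCE]. ROWS is JSON, a list of rows, each a list of 3 entries, a list of its own where there are three numbers: the shift along the tool's x, y, z in units of 40 mm (1.0 is 40 mm), then the turn, a rotation vector about the tool's x, y, z in units of 5 degrees (1.0 is 5 degrees), then the closure, from 0 (fully open) to 1 (shut). A call has 1 to 20 rows; each row shifts and turns the pose as measured when the row begins, along the tool's axes as they then stand; what a row does not reach is not made up. A row lasts 1/12 s, in which the tool goes at most 41.7 mm and 7.16 degrees, less where a joint would pass 70% of its speed; a pose out of reach is approached as far as the arm can. A call is refused whole if a number of a shift passes 1 or a number of a turn 1, either way. A call with a gripper value outside its range is refused whole. The fingers move at their own pace and stop on an object; FORCE is the grip in N (left out, the last holds). Time passes only in rows, so rows that do not move let the fingers close. It gives the time, the measured TCP pose, the force and the opening at its end, in the units of the state.
- get_obs(): the state, without advancing time (a new reading comes with each control period).
- eyes.get_image(name): name is "scene" or "top"; returns (picture, depth): 400x640x3 uint8, red, green, blue; 400x640 float32, mm along the optical axis (not along the pixel's ray), 0 where there is no reading.
- eyes.camera_info(name): a dict with "camera_matrix" (3x3 intrinsics, pixels), "rvec" (rotation vector, rad) and "tvec" (3), from world to camera coordinates, as OpenCV has them. Camera axes: x right, y down, z forward; pixel columns grow to the right and rows downward; lengths in mm; the calibration is good to about 2 mm. A picture is of the moment at which its call begins. camera_info takes no time and is no camera call.
- job.sign_off(): hands the job in, once; it reports no verdict.
Trained networks look in the newest picture that a camera, given by its name, has taken for a name from the list of things; names that differ only in an ending like _2 or _b are one class to them, and where a whole thing is asked for, a point or a joint stands for the part that bears it (a point fixed in the world has none). Each returns a list of dicts, best first, with "confidence" (0 to 1); they miss things now and then, are a little off and sometimes report something else, mostly with a low value. They report only what shows in the picture. A call takes as long as a camera call. They do not tell look-alikes from the thing itself.
- nets.search_frame(camera, query): "extent" ([left, top, width, height] in pixels, round what is visible of it).
The state is a dict: "t": time; "qpos": joint angles; "joint_velocities": joint speeds; "effort": joint torques, N m; "eef_pos": TCP position; "eef_rot": TCP orientation; "force": force on the tool from outside, world axes, zero at the start; "wrist_torque": the same for the moment, N m; "opening": finger opening in mm.
Only numpy, scipy, OpenCV 4.12 (cv2) and the standard library are available. Lean on these libraries where they do the work, as an engineer would, in place of code of your own. Each camera call takes 0.05 s, during which the arm holds its last target.

## Working session

There is one attempt and no reset: what is moved stays moved. The work goes in short steps, Python scripts to look and compute and a shell command to move; the robot and the scene stay as the last step left them, time stands still between calls to the robot, and variables do not carry over. Pictures are saved under pics/ and viewed, and the job is handed in when it is done.

```bash
ls; mkdir -p pics
python3 - <<'E'
from cell import get_obs, eyes, job, nets, robot
import cv2
o=get_obs(); print(o, robot.pinch_z)
for n in ("scene","top"):
    im,d=eyes.get_image(n); cv2.imwrite(f"pics/{n}0.png",im[:,:,::-1])
    for q in ("jar","cradle","peg","stopper","honey","tub"):
        print(n,q,[( [round(v) for v in r["extent"]],round(r["confidence"],2)) for r in nets.search_frame(n,q)])
E
```

```text
pics
{'t': 0.0, 'qpos': array([-7.37643883e+01,  7.51430610e+00,  8.53310359e+01,  5.92312445e-04,
        8.72629320e+01, -4.89389731e+00]), 'joint_velocities': array([-0.06377318,  0.03822734,  0.01462924, -0.05595715, -0.09646757,
        0.07886994]), 'effort': array([-1.27839194e-03, -5.69389379e+01, -5.00566328e+01, -3.57244135e-04,
        1.45165657e-02,  1.74152336e-05]), 'eef_pos': array([ 216.14260721, -559.10533384,  230.23597818]), 'eef_rot': array([[ 3.60476301e-01, -9.32768228e-01, -5.18432919e-04],
       [-9.32766474e-01, -3.60476633e-01,  1.81725979e-03],
       [-1.88196514e-03, -1.71502240e-04, -9.99998214e-01]]), 'force': array([-0.46646098,  0.07196446,  0.1635614 ]), 'wrist_torque': array([-0.02576676,  0.02814664,  0.02113328]), 'opening': 85.28166201854} 18.700000000000003
scene jar [([246, 120, 45, 39], 0.84), ([367, 124, 30, 49], 0.6)]
scene cradle [([279, 186, 74, 45], 0.96)]
scene peg [([438, 193, 44, 43], 0.7)]
scene stopper [([446, 192, 34, 32], 0.86)]
scene honey [([362, 277, 32, 49], 0.66)]
scene tub [([232, 272, 56, 57], 0.85)]
top jar [([353, 272, 42, 48], 0.93), ([298, 207, 51, 37], 0.76), ([242, 265, 38, 52], 0.65)]
top cradle [([288, 200, 66, 56], 0.69)]
top peg [([164, 200, 48, 39], 0.79)]
top stopper [([172, 202, 29, 30], 0.56)]
top honey []
top tub [([339, 92, 42, 41], 0.87)]
```

View pics/scene0.png

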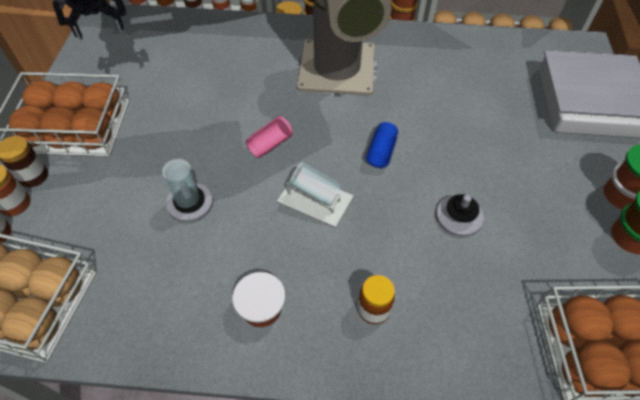

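View pics/top0.png

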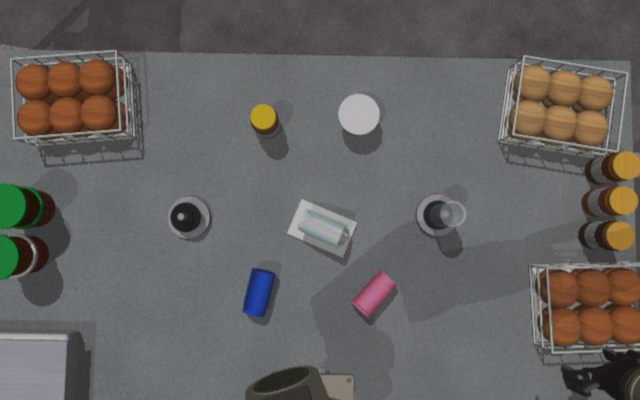

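Scene: the glass jar lies in the white cradle at (317,187) in scene and (325,228) in top. Look-alikes are blue (382,145)/(259,292), pink (270,137)/(374,294), and the hanging glass jar (182,183)/(440,214). The free peg with its black stopper is at (461,212)/(188,217). I choose the one in the cradle. Next a close crop and the depth.

```bash
cat > h.py <<'E'
from cell import get_obs, eyes, job, nets, robot
import cv2, numpy as np
def cam(n):
    c=eyes.camera_info(n); K=np.array(c["camera_matrix"],float); R=cv2.Rodrigues(np.array(c["rvec"],float))[0]; t=np.array(c["tvec"],float).ravel(); return K,R,t
def cloud(n,d):
    K,R,t=cam(n); v,u=np.mgrid[0:d.shape[0],0:d.shape[1]]
    p=np.stack([(u-K[0,2])/K[0,0]*d,(v-K[1,2])/K[1,1]*d,d],-1)
    return (p-t)@R   # R^T (p-t)
def proj(n,P):
    K,R,t=cam(n); q=(np.atleast_2d(P)@R.T+t)@K.T; return q[:,:2]/q[:,2:]
def onplane(n,u,v,z):
    K,R,t=cam(n); r=R.T@np.linalg.inv(K)@np.array([u,v,1.]); c=-R.T@t; return c+r*(z-c[2])/r[2]
E
python3 - <<'E'
from h import *
out=[]
for n,b in (("scene",(270,150,100,80)),("top",(280,190,90,75)),("scene",(420,170,80,75)),("top",(155,180,80,75))):
    im,d=eyes.get_image(n); x,y,w,h=b
    out.append(cv2.resize(im[y:y+h,x:x+w],(400,300),interpolation=cv2.INTER_CUBIC)[:,:,::-1])
    np.savez(f"{n}.npz",im=im,d=d)
cv2.imwrite("pics/crop.png",np.vstack([np.hstack(out[:2]),np.hstack(out[2:])]))
for n in("scene","top"):
    K,R,t=cam(n); print(n,-R.T@t, K[0,0]); d=np.load(n+".npz")["d"]
    P=cloud(n,d); np.set_printoptions(suppress=True,linewidth=200)
    if n=="top":
        print("jar z rows"); print(P[200:260:4,288:356:4,2].round().astype(int))
        print(P[196:240:3,164:214:3,2].round().astype(int))
        print(P[208,170], P[228,325])
E
```

```text
scene [1167.49143506   46.62630709 1010.94611149] 499.39373492685627
top [ 473.2998086    -0.78193301 1182.04163348] 448.6816997457293
jar z rows
[[ -2   2  -1   6  11   4   0   0   0   0  -1  -2  -2   1   2   3  -1]
 [  0   3   5   8  10   8   5  -2   1   2   3   0  -1   3  -1   1   2]
 [  1   1  -3  11   7   7   8   7  11   3   3   0  -2  -2  -3   1  -2]
 [  3  -3   8   6  75  73  74  68   6   8   7   3   5   0   1   1  -1]
 [  0  -2   8  77  83  84  81  84  85  82   9   8   4   4  10   2  -1]
 [ -4   7   5  78  80  85  88  91  89  86  90  89  83   9   4   7  10]
 [ -1   9   7  78  81  86  91  87  91 100 100  97  98  97  89   8   7]
 [  6   8   9  72  79  83  86  90  92  96  99 103  98 103  84   6  10]
 [  8   9   4   5  63  75  80  90  93  97  98  99 104 107  64   5   7]
 [ -1   3   8   5  10  11  68  81  83  91  94 102 108  92  13   6  -1]
 [  3   0  -4  -1   8  11   9   6   9  81  90  95  99  72  10   9  -5]
 [ -1  -2  -2  -5  -1  -5   3  10   7  10   6  80  96  46   7   0  -2]
 [  1   1  -3  -5  -2   1   0  -4   3   8   8   9   3   5   5  -4   0]
 [  0   2   0  -2   1  -1  -1  
[... 304 characters left out ...]
0 40 21 14 18 12 -2  0]
 [-1  0 13 42 45 44 46 43 43 42 41 45 16 15 13  0  0]
 [ 0  1 11 42 44 54 55 54 57 40 42 44 19 16 14  8 -1]
 [ 0 -3 13 46 57 85 83 63 53 51 43 49 40 15 13 13 -1]
 [ 1  2 44 50 58 87 85 70 54 57 45 46 43 16 15 13  0]
 [ 1  0 14 41 56 55 55 58 57 58 47 45 17 14 16  7 -3]
 [ 2  0 14 44 56 57 55 56 58 45 47 45 11 13 14 -1  4]
 [ 4  2 18 12 41 54 59 54 44 43 47 10 15 16 12  0  0]
 [-2  2 -1 14 11 45 45 45 45 43 13 15 13 13 -2  2 -2]
 [-2 -3 -2 -1 14 17 19 15 17 15 13 15 14 10  3  1  1]
 [ 4  3  1 -2  1 16  9 17 12 14 16 12 -2  0  3  2 -2]
 [-1 -1 -2  2 -1 -5  0  2  3  4  0 -1 -2  1  0 -3 -7]]
[526.87317391 374.47768788  13.11981641] [481.3132502  -27.97277522  96.82869514]
```

View pics/crop.png

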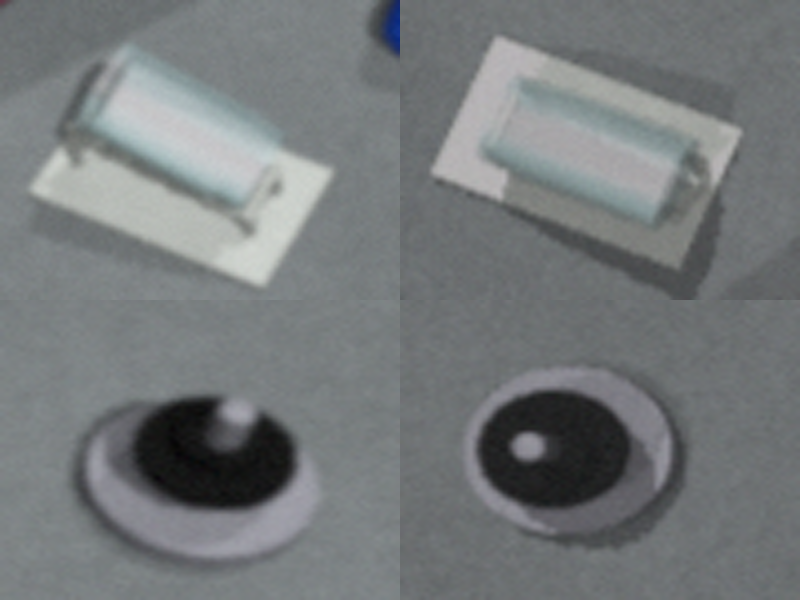

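Run:
```python
from h import *
from scipy.optimize import least_squares
PT=[]
for n in("scene","top"):
    f=np.load(n+".npz"); P=cloud(n,f["d"]).reshape(-1,3); PT.append(P[f["d"].ravel()>0])
tl=np.radians(12)
for nm,Q in (("s",PT[0]),("t",PT[1]),("both",np.vstack(PT))):
    m=(abs(Q[:,0]-490)<80)&(abs(Q[:,1]+22)<80)&(Q[:,2]>55)&(Q[:,2]<125); q=Q[m]
    def dec(p):
        c,yaw,z=p; a=np.array([np.cos(yaw)*np.cos(tl),np.sin(yaw)*np.cos(tl),-np.sin(tl)])
        return a, np.array([-np.sin(yaw)*c,np.cos(yaw)*c,z])+[485,-22,0]
    def res(p):
        a,o=dec(p); r=q-o; s=r@a; return np.linalg.norm(r-np.outer(s,a),axis=1)-31
    s=least_squares(res,[0,1.19,66],loss="soft_l1",f_scale=3); a,o=dec(s.x)
    st=(q-o)@a; ok=abs(res(s.x))<6; lo,hi=np.percentile(st[ok],[.5,99.5])
    mid=o+a*(lo+hi)/2
    print(nm,"mid",mid.round(1),"yaw",np.degrees(s.x[1]).round(2),"len",hi-lo,"rms",np.std(res(s.x)))
for n,P in zip(("s","t"),PT):
    q=P[np.linalg.norm(P[:,:2]-[505,326],axis=1)<75]
    for lo,hi in((9,20),(39,48),(52,60),(76,92)):
        k=q[(q[:,2]>lo)&(q[:,2]<hi)]; (cx,cy),r=cv2.minEnclosingCircle(k[:,:2].astype(np.float32))
        print(n,lo,hi,len(k),((np.percentile(k,2,axis=0)+np.percentile(k,98,axis=0))/2).round(1),"mec",round(cx,1),round(cy,1),round(r,1), np.median(k[:,2]))
# other things' positions
for n in("top","scene"):
    f=np.load(n+".npz")
    P=cloud(n,f["d"])
    for nm,c in (("dry",(444,212)),("honey",(264,119)),("tub",(359,114)),("blue",(259,292)),("pink",(374,294))):
        if n=="top": print(nm,P[c[1],c[0]].round())
```

```text
s mid [484.2 -19.1  62.8] yaw 69.08 len 108.84255569670701 rms 2.196727206611216
t mid [484.2 -20.5  63.3] yaw 68.08 len 110.01728733440984 rms 3.930808283927482
both mid [484.1 -20.   63. ] yaw 68.68 len 110.16675559178427 rms 3.1918817421038224
s 9 20 730 [512.8 326.4  13.9] mec 507.5 326.3 55.4 13.96213769903928
s 39 48 412 [507.7 326.7  43.4] mec 506.3 326.1 39.3 43.46726668671649
s 52 60 194 [503.4 328.4  55.8] mec 503.2 326.8 25.0 55.57802803782913
s 76 92 53 [507.4 326.9  81.6] mec 507.3 326.5 9.7 83.03563297319738
t 9 20 676 [505.5 325.6  14.5] mec 504.8 326.0 54.9 14.742297945604035
t 39 48 406 [504.7 325.6  43.7] mec 504.7 326.2 38.1 44.192283696314746
t 52 60 204 [501.6 328.   56.2] mec 500.9 327.7 23.6 55.98081422057762
t 76 92 46 [504.5 325.9  82.8] mec 504.6 325.5 8.5 83.48864068245524
dry [ 523. -306.  132.]
honey [745. 126.  99.]
tub [ 770. -110.   68.]
blue [321. 132.  61.]
pink [ 321. -153.   60.]
```

```bash
cat > k.py <<'E'
import numpy as np
from scipy.spatial.transform import Rotation as Ro
def dec(R,j1,th,sg=1):
    A=Ro.from_euler("ZY",[j1,th],degrees=True)
    M=A.inv()*Ro.from_matrix(R)*Ro.from_euler("Z",180,degrees=True)
    e=M.as_euler("ZYZ",degrees=True); return e
def final(phi,al=65):
    c,s=np.cos(np.radians(phi)),np.sin(np.radians(phi))
    z=np.array([c,s,0])*np.sin(np.radians(al))+[0,0,-np.cos(np.radians(al))]
    x=np.array([-s,c,0])   # az phi+90
    return np.c_[x,np.cross(z,x),z]
E
python3 - <<'E'
from k import *
from h import *
o=get_obs(); q=o["qpos"]; print(dec(o["eef_rot"],q[0],q[1]+q[2]),q[3:])
for al in (65,78):
  for phi in range(-120,200,20):
    R=final(phi,al); g=np.array([506,326,95]); L=220
    w=g-R[:,2]*L; az=np.degrees(np.arctan2(w[1],w[0])); r=np.hypot(w[0],w[1])
    j1=az-np.degrees(np.arcsin(50/r))
    for s in (1,-1):
      x=dec(R*[s,s,1],j1,105)
      print(al,phi,s,"w",w.round(),"r",round(r),"j1",round(j1),"j4-6",x.round())
E
```

```text
[-1.91854704e-04  8.72628580e+01 -4.89277273e+00] [-1.91854704e-04  8.72628580e+01 -4.89277273e+00]
65 -120 1 w [606. 499. 188.] r 785 j1 36 j4-6 [-31. 134.  57.]
65 -120 -1 w [606. 499. 188.] r 785 j1 36 j4-6 [ -31.  134. -123.]
65 -100 1 w [541. 522. 188.] r 752 j1 40 j4-6 [-45. 124.  42.]
65 -100 -1 w [541. 522. 188.] r 752 j1 40 j4-6 [ -45.  124. -138.]
65 -80 1 w [471. 522. 188.] r 704 j1 44 j4-6 [-54. 112.  30.]
65 -80 -1 w [471. 522. 188.] r 704 j1 44 j4-6 [ -54.  112. -150.]
65 -60 1 w [406. 499. 188.] r 643 j1 46 j4-6 [-61.  98.  21.]
65 -60 -1 w [406. 499. 188.] r 643 j1 46 j4-6 [ -61.   98. -159.]
65 -40 1 w [353. 454. 188.] r 575 j1 47 j4-6 [-66.  81.  13.]
65 -40 -1 w [353. 454. 188.] r 575 j1 47 j4-6 [ -66.   81. -167.]
65 -20 1 w [319. 394. 188.] r 507 j1 45 j4-6 [-69.  62.   4.]
65 -20 -1 w [319. 394. 188.] r 507 j1 45 j4-6 [ -69.   62. -176.]
65 0 1 w [307. 326. 188.] r 448 j1 40 j4-6 [-69.  39.  -7.]
65 0 -1 w [307. 326. 188.] r 448 j1 40 j4-6 [-69.  39. 173.]
65 20 1 w [319. 258. 188.] r 410 j1 32 j4-6 [-46.  15. -39.]
65 20 -1 w [319. 258. 188.] r 410 j1 32 j4-6 [
[... 2314 characters left out ...]
6 [ 82.  70. 168.]
78 80 -1 w [469. 114. 141.] r 482 j1 8 j4-6 [ 82.  70. -12.]
78 100 1 w [543. 114. 141.] r 555 j1 7 j4-6 [ 78.  90. 165.]
78 100 -1 w [543. 114. 141.] r 555 j1 7 j4-6 [ 78.  90. -15.]
78 120 1 w [614. 140. 141.] r 629 j1 8 j4-6 [ 72. 107. 160.]
78 120 -1 w [614. 140. 141.] r 629 j1 8 j4-6 [ 72. 107. -20.]
78 140 1 w [671. 188. 141.] r 697 j1 12 j4-6 [ 65. 122. 153.]
78 140 -1 w [671. 188. 141.] r 697 j1 12 j4-6 [ 65. 122. -27.]
78 160 1 w [708. 252. 141.] r 752 j1 16 j4-6 [ 55. 135. 144.]
78 160 -1 w [708. 252. 141.] r 752 j1 16 j4-6 [ 55. 135. -36.]
78 180 1 w [721. 326. 141.] r 791 j1 21 j4-6 [ 38. 146. 128.]
78 180 -1 w [721. 326. 141.] r 791 j1 21 j4-6 [ 38. 146. -52.]
```

```bash
cat > d.py <<'E'
from k import *
from h import *
import sys
def delta(R,p,nt=1):
    o=get_obs(); Rc=o["eef_rot"]; dp=Rc.T@(np.array(p)-o["eef_pos"]); dr=Ro.from_matrix(Rc.T@R).as_rotvec(degrees=True)
    print("shift tool (units of 40):",(dp/40).round(3),"mm",dp.round(1)," turn units:",(dr/5).round(3)," shift in target axes:",((R.T@(np.array(p)-o["eef_pos"]))/40).round(3))
    print("q",o["qpos"].round(1),"F",o["force"].round(1),"T",o["wrist_torque"].round(2),"open",round(o["opening"],1),"t",o["t"])
def mk(x,z):
    z=np.array(z,float);z/=np.linalg.norm(z);x=np.array(x,float);x-=z*(x@z);x/=np.linalg.norm(x);return np.c_[x,np.cross(z,x),z]
RP=mk([.932,-.363,0],[.0505,.1297,-.990]); PP=np.array([480.6,-28.9,45.9])
RF=mk([1,0,0],[0,-np.sin(np.radians(70)),-np.cos(np.radians(70))])
E
python3 -c "
from d import *
delta(RP,PP-RP[:,2]*120)"
```

```text
shift tool (units of 40): [ -9.687 -10.665   1.664] mm [-387.5 -426.6   66.6]  turn units: [ 1.507 -0.665 -9.502]  shift in target axes: [  1.341 -13.973   3.646]
q [-73.8   7.5  85.3  -0.   87.3  -4.9] F [ 0.1  0.1 -0.9] T [ 0.03 -0.01 -0.  ] open 85.4 t 0.9
```

```bash
python3 -m inch '[[[-0.6,-0.7,0],[0,0,0],0],[[-0.6,-0.7,0],[0,0,0],0],[[-0.6,-0.7,0],[0,0,0],0],[[-0.6,-0.7,0],[0,0,0],0],[[-0.6,-0.7,0],[0,0,0],0],[[-0.6,-0.7,0],[0,0,0],0],[[-0.6,-0.7,0],[0,0,0],0],[[-0.6,-0.7,0],[0,0,0],0],[[-0.6,-0.7,0],[0,0,0],0],[[-0.6,-0.7,0],[0,0,0],0],[[-0.6,-0.7,0],[0,0,0],0],[[-0.6,-0.7,0],[0,0,0],0],[[-0.6,-0.7,0],[0,0,0],0],[[-0.6,-0.7,0],[0,0,0],0]]' 80
python3 -c "
from d import *
delta(RP,PP-RP[:,2]*120)"
```

```text
t: 2.07
eef_pos: [467.4, -91.6, 230.8]
eef_rot: [[0.348, -0.937, 0.004], [-0.937, -0.348, -0.004], [0.005, -0.003, -1.0]]
force: [0.4, -1.9, 0.5]
opening: 85.2
shift tool (units of 40): [-1.05  -0.573  1.649] mm [-42.  -22.9  66. ]  turn units: [ 1.5   -0.741 -9.645]  shift in target axes: [-0.262 -0.921  1.798]
q [-1.720e+01 -1.230e+01  1.046e+02 -1.000e-01  8.750e+01  5.250e+01] F [ 0.4 -1.9  0.5] T [ 0.06 -0.   -0.02] open 85.2 t 2.0667
```

```bash
python3 -m inch '[[[-0.5,-0.3,0],[0.15,-0.07,-0.96],0],[[-0.5,-0.3,0],[0.15,-0.07,-0.96],0],[[0,0,0],[0.15,-0.07,-0.96],0],[[0,0,0],[0.15,-0.07,-0.96],0],[[0,0,0],[0.15,-0.07,-0.96],0],[[0,0,0],[0.15,-0.07,-0.96],0],[[0,0,0],[0.15,-0.07,-0.96],0],[[0,0,0],[0.15,-0.07,-0.96],0],[[0,0,0],[0.15,-0.07,-0.96],0],[[0,0,0],[0.15,-0.07,-0.96],0],[[0,0,0],[0,0,0],0]]' 80
python3 -c "
from d import *
delta(RP,PP-RP[:,2]*120)"
```

```text
t: 2.98
eef_pos: [477.3, -32.5, 232.7]
eef_rot: [[0.949, -0.31, 0.056], [-0.315, -0.939, 0.136], [0.01, -0.147, -0.989]]
force: [0.7, -0.0, -0.6]
opening: 85.3
shift tool (units of 40): [0.012 0.552 1.635] mm [ 0.5 22.1 65.4]  turn units: [-0.093 -0.034  0.591]  shift in target axes: [0.045 0.537 1.64 ]
q [-16.5 -14.  106.2   8.4  87.    1.4] F [ 0.7 -0.  -0.6] T [-0.12  0.05 -0.05] open 85.3 t 2.9833
```

```bash
python3 -m inch '[[[0,0.55,0.8],[-0.09,-0.03,0.59],0],[[0,0,0.8],[0,0,0],0],[[0,0,0],[0,0,0],0],[[0,0,0],[0,0,0],0]]'
python3 - <<'E'
from d import *
delta(RP,PP)
out=[]
for n,b in (("scene",(240,110,160,120)),("top",(240,160,160,120))):
    im,d=eyes.get_image(n); x,y,w,h=b
    out.append(cv2.resize(im[y:y+h,x:x+w],(400,300),interpolation=cv2.INTER_CUBIC)[:,:,::-1])
cv2.imwrite("pics/app.png",np.hstack(out))
E
```

```text
t: 3.32
eef_pos: [475.7, -46.1, 167.6]
eef_rot: [[0.927, -0.37, 0.057], [-0.374, -0.919, 0.126], [0.005, -0.138, -0.99]]
force: [0.8, -0.6, 1.4]
opening: 85.5
shift tool (units of 40): [-0.064 -0.019  3.075] mm [ -2.6  -0.8 123. ]  turn units: [ 0.012 -0.08  -0.129]  shift in target axes: [-0.043 -0.017  3.075]
q [-17.8 -11.7 111.    8.   79.9   2.8] F [ 0.8 -0.6  1.4] T [ 0.01  0.03 -0.01] open 85.5 t 3.3167
```

View pics/app.png

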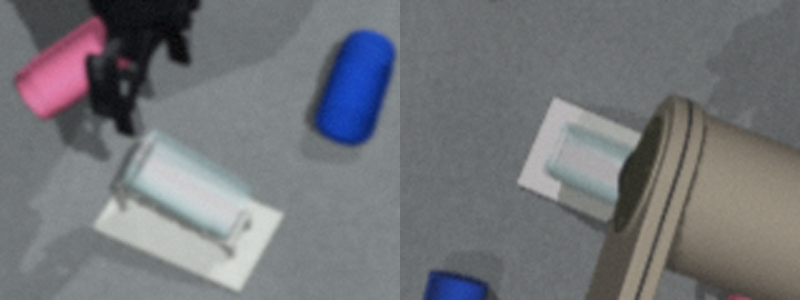

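The crop shows the gripper straddling above the jar's far (bottom) end. In the scene crop the jar runs from (140,150) to (240,220) with the mouth toward the lower right. Next, the descent.

```bash
python3 -m inch '[[[-0.06,-0.02,0.5],[0,-0.08,-0.13],0],[[0,0,0.5],[0,0,0],0],[[0,0,0.5],[0,0,0],0],[[0,0,0.5],[0,0,0],0],[[0,0,0.4],[0,0,0],0],[[0,0,0.35],[0,0,0],0],[[0,0,0.3],[0,0,0],0],[[0,0,0],[0,0,0],0]]'
python3 - <<'E'
from d import *
delta(RP,PP)
E
```

```text
t: 4.08
eef_pos: [493.8, -30.0, 62.3]
eef_rot: [[0.932, -0.356, 0.075], [-0.363, -0.924, 0.122], [0.025, -0.141, -0.99]]
force: [-0.2, 1.5, 0.1]
opening: 85.3
shift tool (units of 40): [-0.328  0.151  0.384] mm [-13.1   6.   15.3]  turn units: [-0.024 -0.289  0.042]  shift in target axes: [-0.318  0.151  0.392]
q [-15.3  -3.3 115.1   8.7  66.1   2.5] F [-0.2  1.5  0.1] T [0.05 0.09 0.01] open 85.3 t 4.0833
```

```bash
python3 -m inch '[[[-0.33,0.15,0],[0,-0.29,0.04],0],[[0,0,0],[0,0,0],0],[[0,0,0],[0,0,0],0]]'
python3 - <<'E'
from d import *
delta(RP,PP)
E
```

```text
t: 4.33
eef_pos: [483.1, -31.1, 66.0]
eef_rot: [[0.932, -0.358, 0.057], [-0.363, -0.923, 0.13], [0.006, -0.142, -0.99]]
force: [0.2, -0.5, 1.3]
opening: 85.6
shift tool (units of 40): [-0.081  0.044  0.502] mm [-3.2  1.8 20.1]  turn units: [-0.034 -0.069  0.011]  shift in target axes: [-0.078  0.043  0.502]
q [-15.9  -4.2 115.5   8.8  67.7   2.1] F [ 0.2 -0.5  1.3] T [-0.04  0.02 -0.02] open 85.6 t 4.3333
```

```bash
python3 -m inch '[[[-0.09,0.05,0.3],[-0.03,-0.07,0],0],[[-0.05,0,0.2],[0,0,0],0],[[0,0,0],[0,0,0],0],[[0,0,0],[0,0,0],0]]'
python3 - <<'E'
from d import *
delta(RP,PP)
E
```

```text
t: 4.67
eef_pos: [482.2, -28.9, 47.8]
eef_rot: [[0.932, -0.358, 0.059], [-0.363, -0.923, 0.127], [0.009, -0.14, -0.99]]
force: [-0.1, -0.7, 0.3]
opening: 85.4
shift tool (units of 40): [-0.039  0.021  0.045] mm [-1.6  0.8  1.8]  turn units: [-0.01  -0.098  0.019]  shift in target axes: [-0.038  0.021  0.045]
q [-15.6  -2.9 116.4   8.8  65.4   2.1] F [-0.1 -0.7  0.3] T [-0.09  0.03  0.04] open 85.4 t 4.6667
```

Close, with compensation so it stays put.

```bash
python3 -m inch '[[[-0.04,0.02,0.045],[0,-0.1,0.02],0],[[0,0,0],[0,0,0],0.2],[[0,0,0],[0,0,0],0.3],[[0,0,0],[0,0,0],0.4],[[0,0,0],[0,0,0],1],[[0,0,0],[0,0,0],1],[[0,0,0],[0,0,0],1],[[0,0,0],[0,0,0],1],[[0,0,0],[0,0,0],1]]' 80
python3 - <<'E'
from d import *
delta(RP,PP)
E
```

```text
t: 5.42
eef_pos: [479.2, -28.3, 46.3]
eef_rot: [[0.932, -0.36, 0.046], [-0.363, -0.923, 0.132], [-0.005, -0.14, -0.99]]
force: [-0.3, 0.3, 1.3]
opening: 59.8
shift tool (units of 40): [0.038 0.001 0.01 ] mm [1.5 0.1 0.4]  turn units: [-0.007  0.059 -0.004]  shift in target axes: [0.038 0.001 0.01 ]
q [-15.7  -2.4 116.2   8.8  66.    2. ] F [-0.3  0.3  1.3] T [-0.02  0.12  0.01] open 59.8 t 5.4167
```

```bash
python3 -m inch '[[[0,0,0],[0,0,0],1],[[0,0,-0.2],[0,0,0],1],[[0,0,-0.4],[0,0,0],1],[[0,0,-0.5],[0,0,0],1],[[0,0,-0.5],[0,0,0],1],[[0,0,-0.5],[0,0,0],1],[[0,0,-0.5],[0,0,0],1],[[0,0,-0.5],[0,0,0],1],[[0,0,-0.5],[0,0,0],1],[[0,0,-0.3],[0,0,0],1],[[0,0,0],[0,0,0],1]]'
python3 - <<'E'
from d import *
delta(RP,PP)
out=[]
for n,b in (("scene",(220,90,160,120)),("top",(240,160,160,120))):
    im,d=eyes.get_image(n); x,y,w,h=b
    out.append(cv2.resize(im[y:y+h,x:x+w],(400,300),interpolation=cv2.INTER_CUBIC)[:,:,::-1])
cv2.imwrite("pics/lift.png",np.hstack(out))
E
```

```text
t: 6.33
eef_pos: [468.1, -50.0, 208.6]
eef_rot: [[0.932, -0.36, 0.039], [-0.362, -0.923, 0.132], [-0.011, -0.137, -0.99]]
force: [0.6, -0.5, -1.4]
opening: 59.5
shift tool (units of 40): [ 0.146 -0.041  4.111] mm [  5.8  -1.6 164.4]  turn units: [ 0.023  0.13  -0.011]  shift in target axes: [ 0.099 -0.033  4.112]
q [-18.5 -13.3 108.1   7.9  85.6   2.1] F [ 0.6 -0.5 -1.4] T [-0.08  0.02 -0.07] open 59.5 t 6.3333
```

View pics/lift.png

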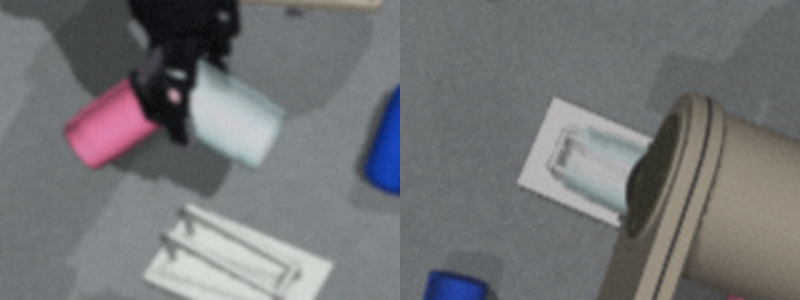

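The lift shows the jar held firmly between the fingers, mouth to the lower right (scene crop 245,130), and an empty cradle below. Next I carry it toward the peg.

Run:
```python
from d import *
delta(RF,[502,306,190])
o=get_obs(); R0=o["eef_rot"]
Ry=Ro.from_euler("z",21.3,degrees=True).as_matrix()@R0
print("yaw", (Ro.from_matrix(R0.T@Ry).as_rotvec(degrees=True)/5).round(3),"then",(Ro.from_matrix(Ry.T@RF).as_rotvec(degrees=True)/5).round(3))
```

```text
shift tool (units of 40): [-2.404 -8.458  1.605] mm [ -96.1 -338.3   64.2]  turn units: [-15.416   2.519  -3.842]  shift in target axes: [ 0.869 -3.412 -8.216]
q [-18.5 -13.2 108.3   7.9  85.4   2.1] F [ 0.4  0.8 -2.5] T [-0.14  0.03  0.02] open 59.7 t 6.4333
yaw [-0.061 -0.584 -4.219] then [-15.576   0.145   0.104]
```

```bash
python3 -m inch '[[[-0.15,-0.5,0],[0,0,0],1],[[-0.2,-0.75,0],[0,0,0],1],[[-0.2,-0.75,0],[0,0,0],1],[[-0.2,-0.75,0],[0,0,0],1],[[-0.2,-0.75,0],[0,0,0],1],[[-0.2,-0.75,0],[0,0,0],1],[[-0.2,-0.75,0],[0,0,0],1],[[-0.2,-0.75,0],[0,0,0],1],[[-0.2,-0.75,0],[0,0,0],1],[[-0.2,-0.75,0],[0,0,0],1],[[-0.15,-0.5,0],[0,0,0],1],[[0,0,0],[0,0,0],1]]'
python3 - <<'E'
from d import *
delta(RF,[502,306,190])
E
```

```text
t: 7.43
eef_pos: [491.5, 280.6, 227.5]
eef_rot: [[0.929, -0.369, 0.006], [-0.367, -0.921, 0.129], [-0.043, -0.122, -0.992]]
force: [-0.4, 0.8, -2.9]
opening: 59.6
shift tool (units of 40): [ 0.051 -0.567  1.012] mm [  2.  -22.7  40.5]  turn units: [-15.3     2.874  -3.696]  shift in target axes: [ 0.262 -1.097 -0.276]
q [20.1 -1.3 95.1  6.9 83.4 41.2] F [-0.4  0.8 -2.9] T [-0.05 -0.02  0.02] open 59.6 t 7.4333
```

```bash
python3 -m inch '[[[0,0,0],[-0.85,0.16,-0.2],1],[[0,0,0],[-0.85,0.16,-0.2],1],[[0,0,0],[-0.85,0.16,-0.2],1],[[0,0,0],[-0.85,0.16,-0.2],1],[[0,0,0],[-0.85,0.16,-0.2],1],[[0,0,0],[-0.85,0.16,-0.2],1],[[0,0,0],[-0.85,0.16,-0.2],1],[[0,0,0],[-0.85,0.16,-0.2],1],[[0,0,0],[-0.85,0.16,-0.2],1],[[0,0,0],[0,0,0],1]]'
python3 - <<'E'
from d import *
delta(RF,[502,306,190])
print(get_obs()["eef_pos"])
E
```

```text
t: 8.27
eef_pos: [484.8, 274.5, 210.1]
eef_rot: [[0.982, -0.17, -0.083], [-0.187, -0.809, -0.557], [0.028, 0.563, -0.826]]
force: [0.2, 0.4, -4.3]
opening: 59.8
shift tool (units of 40): [ 0.262 -0.993 -0.059] mm [ 10.5 -39.7  -2.4]  turn units: [-7.096  1.53  -1.602]  shift in target axes: [ 0.431 -0.741 -0.568]
q [ 38.7  25.9  72.2 -23.6 107.   48. ] F [ 0.2  0.4 -4.3] T [ 0.51 -0.1   0.06] open 59.8 t 8.2667
[484.75478447 274.51058093 210.08941602]
```

```bash
python3 -m inch '[[[0.05,-0.1,0],[-0.89,0.19,-0.2],1],[[0.05,-0.1,0],[-0.89,0.19,-0.2],1],[[0.05,-0.1,0],[-0.89,0.19,-0.2],1],[[0.05,-0.1,0],[-0.89,0.19,-0.2],1],[[0.05,-0.1,0],[-0.89,0.19,-0.2],1],[[0.05,-0.1,0],[-0.89,0.19,-0.2],1],[[0.05,-0.1,0],[-0.89,0.19,-0.2],1],[[0,0,0],[-0.89,0.19,-0.2],1],[[0,0,0],[0,0,0],1]]'
python3 - <<'E'
from d import *
delta(RF,[502,306,190])
print(get_obs()["eef_pos"])
E
```

```text
t: 9.02
eef_pos: [503.1, 285.0, 180.8]
eef_rot: [[1.0, 0.017, -0.004], [0.001, -0.325, -0.946], [-0.017, 0.945, -0.325]]
force: [-1.0, -0.5, -4.1]
opening: 59.5
shift tool (units of 40): [-0.03   0.047 -0.572] mm [ -1.2   1.9 -22.9]  turn units: [0.201 0.049 0.19 ]  shift in target axes: [-0.027  0.037 -0.573]
q [ 47.7  54.4  54.1 -50.  124.2  38.7] F [-1.  -0.5 -4.1] T [ 0.83  0.02 -0.04] open 59.5 t 9.0167
[503.08298041 284.98211192 180.76726555]
```

```bash
python3 -m inch '[[[-0.03,0.04,-0.57],[0.2,0.05,0.19],1],[[0,0,0],[0,0,0],1],[[0,0,0],[0,0,0],1]]'
cat > look.py <<'E'
from d import *
import sys
tag=sys.argv[1]
delta(RF,[502,306,190]); o=get_obs(); print(o["eef_pos"].round(1)); 
from scipy.optimize import least_squares
out=[];C={}
for n in ("scene","top"):
    im,d=eyes.get_image(n); u,v=proj(n,[[502,330,110]])[0]; x,y=int(u)-64,int(v)-48
    out.append(cv2.resize(im[y:y+96,x:x+128],(400,300),interpolation=cv2.INTER_CUBIC)[:,:,::-1])
    np.savez(f"{n}_{tag}.npz",im=im,d=d); C[n]=(im,cloud(n,d))
cv2.imwrite(f"pics/{tag}.png",np.hstack(out))
E
python3 look.py flip
```

```text
t: 9.27
eef_pos: [502.0, 303.4, 185.0]
eef_rot: [[1.0, 0.006, -0.005], [-0.003, -0.347, -0.938], [-0.007, 0.938, -0.347]]
force: [-1.0, -0.7, -3.6]
opening: 59.5
shift tool (units of 40): [-0.001  0.094 -0.105] mm [-0.   3.8 -4.2]  turn units: [-0.056  0.061  0.064]  shift in target axes: [ 0.     0.095 -0.105]
q [ 48.4  55.5  51.  -49.3 125.3  38.8] F [-1.  -0.7 -3.6] T [ 0.78 -0.04  0.06] open 59.5 t 9.2667
[502.  303.4 185. ]
```

View pics/flip.png

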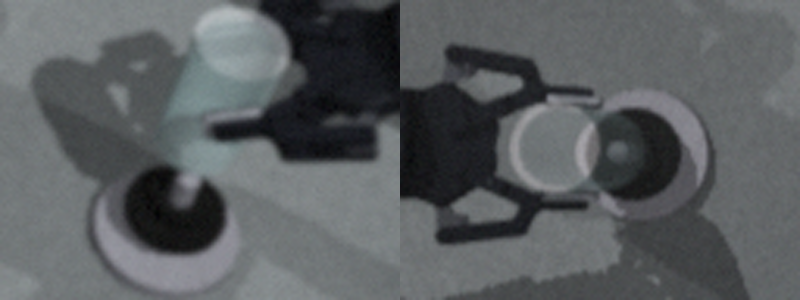

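```bash
cat > fit.py <<'E'
from d import *
import sys
from scipy.optimize import least_squares
tag=sys.argv[1]
o=get_obs(); R=o["eef_rot"]; g=o["eef_pos"]-R[:,2]*22
Q=[]
for n in ("scene","top"):
    f=np.load(f"{n}_{tag}.npz"); P=cloud(n,f["d"]); im=f["im"].astype(int)
    bright=im.sum(-1)>np.array(200)
    m=(np.linalg.norm(P[...,:2]-g[:2],axis=-1)<55)&(P[...,2]>g[2]-75)&(P[...,2]<g[2]+70)
    q=P[m&bright]; 
    top=q[q[:,2]>g[2]+32]; zt=np.median(top[:,2]); tt=top[abs(top[:,2]-zt)<5]
    A=np.c_[tt[:,:2]-tt[:,:2].mean(0),np.ones(len(tt))]; c=np.linalg.lstsq(A,tt[:,2],rcond=None)[0]
    (cx,cy),r=cv2.minEnclosingCircle(tt[:,:2].astype(np.float32))
    pc=(np.percentile(tt,2,axis=0)+np.percentile(tt,98,axis=0))/2
    print(n,len(tt),"top z",zt.round(1),"slope deg",np.degrees(c[:2]).round(1),"mec",round(cx,1),round(cy,1),round(r,1),"mid",pc.round(1))
    s=q[(q[:,2]<zt-8)]; print("side pts",len(s))
    Q.append(s)
def res(p,s):
    a=np.array([p[2],p[3],1]);a/=np.linalg.norm(a); r=s-[p[0],p[1],g[2]]; return np.linalg.norm(r-np.outer(r@a,a),axis=1)-31
for nm,s in (("scene",Q[0]),("top",Q[1])):
    if len(s)<60: continue
    r=least_squares(res,[g[0],g[1],0,0],args=(s,),loss="soft_l1",f_scale=2)
    print(nm,"axis at grasp height",r.x[:2].round(1),"tilt deg (x,y per up)",np.degrees(r.x[2:]).round(1),"rms",np.std(r.fun).round(1))
print("g",g.round(1))
E
python3 fit.py flip
```

```text
scene 603 top z 233.5 slope deg [-0.4 -1.2] mec 505.0 324.0 32.1 mid [505.9 323.8 233.3]
side pts 823
top 667 top z 235.2 slope deg [ 0.2 -1.8] mec 503.5 323.5 31.1 mid [503.6 323.7 235.2]
side pts 232
scene axis at grasp height [504.7 324. ] tilt deg (x,y per up) [1.4 1.4] rms 3.1
top axis at grasp height [504.  323.4] tilt deg (x,y per up) [-0.8  5. ] rms 4.9
g [502.3 324.2 194.1]
```

Run:
```python
from d import *
for n in("scene","top"):
    f=np.load(n+".npz"); P=cloud(n,f["d"]).reshape(-1,3)
    m=(abs(P[:,0]-505)<200)&(abs(P[:,1]-326)<150)&(abs(P[:,2])<6); q=P[m]; A=np.c_[q[:,:2]-[505,326],np.ones(len(q))]; c=np.linalg.lstsq(A,q[:,2],rcond=None)[0]; print(n,len(q),np.degrees(c[:2]).round(2),c[2].round(2))
    # boss/post fits: top-face of boss, weighted boundary by pixel projection
    m=(np.linalg.norm(P[:,:2]-[504,327],axis=1)<32)&(P[:,2]>50.5)&(P[:,2]<62); q=P[m]
    # density-based disc fit: maximize count inside r=23.5 minus outside
    best=None
    fl=P[(np.linalg.norm(P[:,:2]-[505.5,326],axis=1)<38)&(P[:,2]>37)&(P[:,2]<49.5)]
    for x in np.arange(496,510,.5):
        for y in np.arange(321,333,.5):
            s=(np.hypot(*(q[:,:2]-[x,y]).T)<23.5).sum()-(np.hypot(*(fl[:,:2]-[x,y]).T)<23.5).sum()
            if best is None or s>best[0]: best=(s,x,y)
    fb=None
    ft=P[(P[:,2]>9)&(P[:,2]<19)]; F=P[(P[:,2]>37)&(P[:,2]<62)]
    for x in np.arange(498,513,.5):
        for y in np.arange(320,333,.5):
            s=(np.hypot(*(F[:,:2]-[x,y]).T)<38).sum()-(np.hypot(*(ft[:,:2]-[x,y]).T)<38).sum()
            if fb is None or s>fb[0]: fb=(s,x,y)
    print("boss",best,"flange",fb)
```

```text
scene 16245 [ 0.06 -0.05] -0.93
boss (np.int64(164), np.float64(500.5), np.float64(329.5)) flange (np.int64(449), np.float64(506.5), np.float64(327.0))
top 15721 [ 0.02 -0.01] -0.28
boss (np.int64(203), np.float64(501.5), np.float64(328.5)) flange (np.int64(590), np.float64(505.0), np.float64(326.5))
```

```bash
cat > w.py <<'E'
from d import *
import sys
# target world pos x y z, with RF tilted by deg about world x
x,y,z,t=map(float,sys.argv[1:5])
R=Ro.from_euler("x",t,degrees=True).as_matrix()@RF
delta(R,[x,y,z]); o=get_obs(); print("pos",o["eef_pos"].round(2),"zang",np.degrees(np.arccos(-o["eef_rot"][2,2])).round(2))
E
python3 w.py 499.7 309.1 185 1.0
```

```text
shift tool (units of 40): [-0.063 -0.082 -0.118] mm [-2.5 -3.3 -4.7]  turn units: [0.142 0.056 0.044]  shift in target axes: [-0.063 -0.083 -0.117]
q [ 48.4  55.4  50.9 -49.3 125.4  38.8] F [ 0.1  0.4 -1.9] T [ 0.75 -0.03 -0.02] open 59.3 t 9.3667
pos [502.2  303.55 186.43] zang 69.71
```

```bash
python3 -m inch '[[[-0.06,-0.08,-0.12],[0.28,0.06,0.04],1],[[0,0,0],[0,0,0],1],[[0,0,0],[0,0,0],1]]'; python3 w.py 499.7 309.1 185 1.7; python3 look.py al1; python3 fit.py al1
```

```text
t: 9.62
eef_pos: [500.5, 308.3, 186.2]
eef_rot: [[1.0, -0.002, -0.001], [-0.002, -0.376, -0.926], [0.002, 0.926, -0.376]]
force: [0.4, 0.5, -2.9]
opening: 59.5
shift tool (units of 40): [-0.021 -0.035 -0.007] mm [-0.8 -1.4 -0.3]  turn units: [-0.083  0.013 -0.024]  shift in target axes: [-0.021 -0.035 -0.007]
q [ 48.6  54.4  51.3 -48.  124.6  39.6] F [ 0.4  0.5 -2.9] T [ 0.79  0.02 -0.04] open 59.5 t 9.6167
pos [500.52 308.32 186.21] zang 67.89
shift tool (units of 40): [0.037 0.11  0.018] mm [1.5 4.4 0.7]  turn units: [-0.423  0.013 -0.024]  shift in target axes: [0.037 0.109 0.022]
q [ 48.6  54.4  51.3 -48.  124.6  39.6] F [ 0.4  0.5 -2.9] T [ 0.79  0.02 -0.04] open 59.5 t 9.6167
[500.5 308.3 186.2]
scene 611 top z 235.3 slope deg [-0.2  0.5] mec 502.5 328.1 32.0 mid [504.2 327.1 234.9]
side pts 827
top 684 top z 236.5 slope deg [0.8 0.1] mec 501.2 327.0 31.3 mid [501.4 327.2 236.3]
side pts 227
scene axis at grasp height [502.9 328.5] tilt deg (x,y per up) [ 0.5 -0.6] rms 2.9
top axis at grasp height [502.6 328.2] tilt deg (x,y per up) [-1.2  0.7] rms 4.2
g [500.6 328.9 194.8]
```

View pics/al1.png

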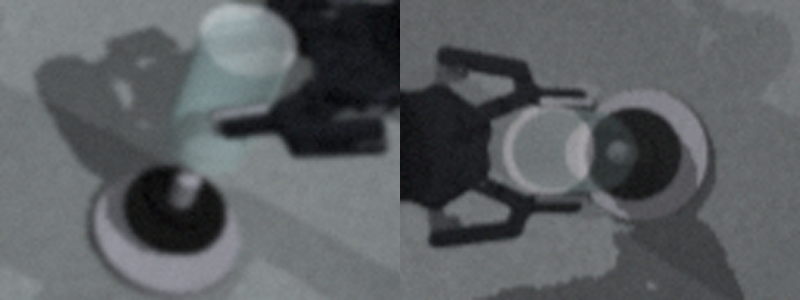

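```bash
python3 w.py 500.5 309.2 126 2.0;  python3 -m inch '[[[0,-0.25,0.09],[0,0,0],1],[[0,-0.25,0.09],[0,0,0],1],[[0,-0.25,0.09],[0,0,0],1],[[0,-0.25,0.09],[0,0,0],1],[[0,0,0],[0,0,0],1],[[0,0,0],[0,0,0],1]]'; python3 w.py 500.5 309.2 126 2.0
```

```text
shift tool (units of 40): [-0.006 -1.408  0.553] mm [ -0.2 -56.3  22.1]  turn units: [-0.019  0.01  -0.029]  shift in target axes: [-0.003 -1.409  0.551]
q [ 48.6  54.4  51.3 -48.  124.6  39.6] F [-0.4 -0.5 -2. ] T [ 0.76  0.04 -0.01] open 59.5 t 9.7167
pos [500.6  308.52 186.5 ] zang 67.91
t: 10.22
eef_pos: [500.2, 309.7, 137.5]
eef_rot: [[1.0, -0.0, -0.002], [-0.002, -0.375, -0.927], [-0.0, 0.927, -0.375]]
force: [0.2, 0.5, -1.7]
opening: 59.5
shift tool (units of 40): [ 0.007 -0.262  0.119] mm [  0.3 -10.5   4.8]  turn units: [-0.003  0.018 -0.006]  shift in target axes: [ 0.007 -0.262  0.119]
q [ 48.7  58.3  50.7 -46.4 122.6  42.4] F [ 0.2  0.5 -1.7] T [ 0.77  0.   -0.03] open 59.5 t 10.2167
pos [500.22 309.7  137.51] zang 67.99
```

```bash
python3 -m inch '[[[0,-0.2,0.09],[0,0,0],1],[[0,0,0],[0,0,0],1],[[0,0,0],[0,0,0],1]]'; python3 look.py al2 ; python3 fit.py al2; python3 w.py 500.5 309.2 117 2.0
```

```text
t: 10.47
eef_pos: [499.9, 309.0, 126.8]
eef_rot: [[1.0, 0.001, -0.002], [-0.002, -0.373, -0.928], [-0.001, 0.928, -0.373]]
force: [0.1, -0.2, -1.3]
opening: 59.5
shift tool (units of 40): [ 0.05   1.494 -0.52 ] mm [  2.   59.8 -20.8]  turn units: [-0.383  0.022  0.009]  shift in target axes: [ 0.052  1.51  -0.469]
q [ 48.7  59.1  50.6 -46.1 122.1  42.9] F [ 0.1 -0.2 -1.3] T [ 0.71 -0.06  0.02] open 59.5 t 10.4667
[499.9 309.  126.8]
scene 559 top z 175.7 slope deg [0.2 0.1] mec 501.6 328.9 32.6 mid [503.3 328.  175.4]
side pts 638
top 599 top z 176.4 slope deg [ 0.4 -0. ] mec 508.1 337.6 43.4 mid [500.5 327.2 176.1]
side pts 123
scene axis at grasp height [502.5 329.3] tilt deg (x,y per up) [0.8 0.2] rms 3.2
top axis at grasp height [509.1 332.7] tilt deg (x,y per up) [-32.2  -3.7] rms 4.9
g [499.9 329.4 135. ]
shift tool (units of 40): [ 0.017 -0.23   0.086] mm [ 0.7 -9.2  3.4]  turn units: [0.017 0.024 0.011]  shift in target axes: [ 0.017 -0.23   0.086]
q [ 48.7  59.1  50.7 -46.1 122.1  42.9] F [ 0.1  0.6 -2.1] T [ 0.76 -0.04  0.01] open 59.2 t 10.5667
pos [499.84 308.94 126.81] zang 68.08
```

View pics/al2.png

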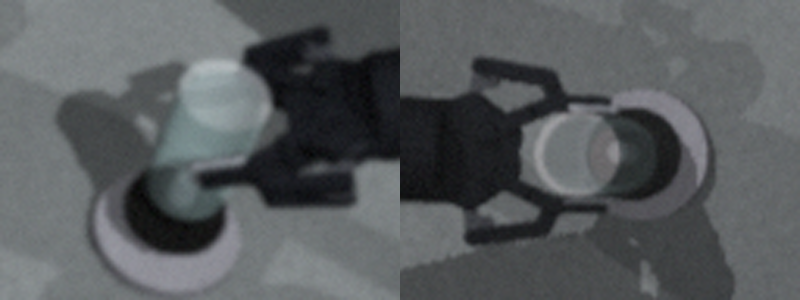

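```bash
python3 -m inch '[[[0.02,-0.11,0.03],[0,0,0],1],[[0,-0.05,0.02],[0,0,0],1],[[0,0,0],[0,0,0],1]]'; python3 w.py 500.5 309.4 113 2.0
```

```text
t: 10.82
eef_pos: [501.2, 310.1, 120.9]
eef_rot: [[1.0, -0.001, -0.001], [-0.002, -0.375, -0.927], [0.0, 0.927, -0.375]]
force: [0.6, 0.3, -1.8]
opening: 59.6
shift tool (units of 40): [-0.017 -0.176  0.089] mm [-0.7 -7.   3.6]  turn units: [-0.004  0.015 -0.009]  shift in target axes: [-0.017 -0.176  0.089]
q [ 48.7  59.7  50.2 -46.  121.8  43.2] F [ 0.6  0.3 -1.8] T [ 0.76  0.01 -0.  ] open 59.6 t 10.8167
pos [501.17 310.06 120.87] zang 67.98
```

```bash
for i in 1 2 3; do echo; done; python3 -m inch '[[[-0.01,-0.04,0.03],[0,0,0],1],[[0,0,0],[0,0,0],1]]'; python3 -m inch '[[[0,-0.045,0.019],[0,0,0],1],[[0,0,0],[0,0,0],1]]'; python3 -m inch '[[[0,-0.045,0.019],[0,0,0],1],[[0,0,0],[0,0,0],1]]';python3 w.py 500.5 309.4 113 2.0
```

```text
t: 10.98
eef_pos: [500.9, 309.6, 119.0]
eef_rot: [[1.0, -0.001, -0.001], [-0.002, -0.375, -0.927], [0.001, 0.927, -0.375]]
force: [-1.0, -1.0, -2.2]
opening: 59.5
t: 11.15
eef_pos: [500.9, 309.6, 117.0]
eef_rot: [[1.0, -0.001, -0.001], [-0.002, -0.376, -0.927], [0.001, 0.927, -0.376]]
force: [-0.4, -0.6, -3.0]
opening: 59.1
t: 11.32
eef_pos: [501.1, 309.7, 116.0]
eef_rot: [[1.0, -0.003, -0.001], [-0.002, -0.375, -0.927], [0.002, 0.927, -0.375]]
force: [0.1, 0.1, -1.0]
opening: 59.6
shift tool (units of 40): [-0.015 -0.067  0.037] mm [-0.6 -2.7  1.5]  turn units: [-0.01   0.012 -0.032]  shift in target axes: [-0.014 -0.067  0.037]
q [ 48.7  60.1  50.2 -45.8 121.6  43.6] F [ 0.1  0.1 -1. ] T [ 0.55  0.05 -0.06] open 59.6 t 11.3167
pos [501.07 309.75 116.04] zang 67.95
```

```bash
python3 -m inch '[[[0,-0.045,0.019],[0,0,0],1],[[0,0,0],[0,0,0],1]]';python3 w.py 500.5 309.4 113 2.0
```

```text
t: 11.48
eef_pos: [501.0, 310.0, 115.7]
eef_rot: [[1.0, -0.004, -0.001], [-0.003, -0.375, -0.927], [0.004, 0.927, -0.375]]
force: [-1.4, -0.4, -0.6]
opening: 59.6
shift tool (units of 40): [-0.013 -0.056  0.039] mm [-0.5 -2.2  1.5]  turn units: [-0.003  0.016 -0.05 ]  shift in target axes: [-0.013 -0.056  0.039]
q [ 48.7  60.1  50.1 -45.9 121.6  43.7] F [-1.4 -0.4 -0.6] T [ 0.52  0.08 -0.1 ] open 59.6 t 11.4833
pos [501.02 309.99 115.66] zang 67.99
```

```bash
cat > ft.py <<'E'
from d import *
F=[];T=[]
for i in range(8):
    eyes.get_image("top"); o=get_obs(); F.append(o["force"]);T.append(o["wrist_torque"])
print("F",np.mean(F,0).round(2),"T",np.mean(T,0).round(3),"sd",np.std(T,0).round(3),"pos",o["eef_pos"].round(1),"x",o["eef_rot"][:,0].round(4),"zang",np.degrees(np.arccos(-o["eef_rot"][2,2])).round(2),o["t"])
E
python3 ft.py; python3 -m inch '[[[0,-0.045,0.019],[0,0,0],1],[[0,0,0],[0,0,0],1]]'; python3 ft.py
```

```text
F [-0.85  0.09  2.05] T [ 0.096  0.22  -0.139] sd [0.076 0.024 0.034] pos [501.1 309.9 115.5] x [ 1.     -0.0027  0.0033] zang 67.97 11.8833
t: 12.05
eef_pos: [501.0, 310.0, 114.5]
eef_rot: [[1.0, -0.005, -0.002], [-0.003, -0.375, -0.927], [0.004, 0.927, -0.375]]
force: [-1.6, -0.8, -0.0]
opening: 59.3
F [-1.44 -0.13  3.2 ] T [-0.044  0.284 -0.216] sd [0.039 0.029 0.051] pos [501.  310.  114.4] x [ 1.     -0.0033  0.004 ] zang 67.99 12.45
```

```bash
python3 -m inch '[[[-0.03,-0.01,0],[0,0,0],1],[[-0.01,-0.01,0],[0,0,0],1]]'; python3 ft.py
```

```text
t: 12.62
eef_pos: [499.8, 310.3, 113.6]
eef_rot: [[1.0, -0.006, -0.001], [-0.003, -0.375, -0.927], [0.005, 0.927, -0.375]]
force: [-1.1, 0.4, 2.1]
opening: 59.6
F [-1.24 -0.73  1.46] T [ 0.109  0.215 -0.178] sd [0.059 0.049 0.054] pos [499.9 310.3 113.7] x [ 1.     -0.003   0.0047] zang 67.97 13.0167
```

```bash
python3 -m inch '[[[-0.03,-0.01,0.01],[0,0,0],1],[[-0.01,-0.02,0.01],[0,0,0],1]]'; python3 ft.py
```

```text
t: 13.18
eef_pos: [498.5, 310.0, 111.7]
eef_rot: [[1.0, -0.006, -0.001], [-0.003, -0.376, -0.927], [0.005, 0.927, -0.376]]
force: [0.5, -0.7, -1.6]
opening: 59.8
F [-0.11 -1.06 -2.61] T [ 0.703 -0.004  0.008] sd [0.057 0.035 0.03 ] pos [498.5 309.9 111.9] x [ 1.     -0.0029  0.0048] zang 67.95 13.5833
```

```bash
python3 -m inch '[[[0,-0.045,0.019],[0,0,-0.03],1],[[0,0,0],[0,0,0],1]]'; python3 ft.py;  python3 -m inch '[[[0,-0.045,0.019],[0,0,-0.03],1],[[0,0,0],[0,0,0],1]]'; python3 ft.py
```

```text
t: 13.75
eef_pos: [498.6, 309.9, 110.0]
eef_rot: [[1.0, -0.003, -0.001], [-0.002, -0.375, -0.927], [0.003, 0.927, -0.375]]
force: [0.7, -2.0, -2.9]
opening: 59.7
F [-0.31 -1.51 -3.21] T [ 0.7    0.012 -0.012] sd [0.025 0.033 0.019] pos [498.6 310.  110.3] x [ 1.     -0.002   0.0029] zang 67.93 14.15
t: 14.32
eef_pos: [498.8, 310.0, 108.6]
eef_rot: [[1.0, -0.001, -0.001], [-0.001, -0.376, -0.927], [0.001, 0.927, -0.376]]
force: [-0.5, -1.2, -3.1]
opening: 59.4
F [-0.07 -1.41 -3.5 ] T [0.732 0.024 0.003] sd [0.032 0.031 0.029] pos [498.8 310.  108.8] x [ 1.     -0.0011  0.001 ] zang 67.92 14.7167
```

```bash
python3 -m inch '[[[0,-0.041,0.03],[0,0,0],1],[[0,0,0],[0,0,0],1]]'; python3 ft.py;  python3 -m inch '[[[0,-0.045,0.019],[0,0,0],1],[[0,0,0],[0,0,0],1]]'; python3 ft.py
```

```text
t: 14.88
eef_pos: [498.9, 309.7, 107.1]
eef_rot: [[1.0, -0.002, -0.0], [-0.001, -0.376, -0.927], [0.002, 0.927, -0.376]]
force: [0.0, -2.2, -2.8]
opening: 59.7
F [ 0.03 -1.4  -2.99] T [ 0.737  0.018 -0.008] sd [0.025 0.037 0.034] pos [498.9 309.8 107.3] x [ 1.     -0.0012  0.0018] zang 67.9 15.2833
t: 15.45
eef_pos: [499.0, 309.9, 105.7]
eef_rot: [[1.0, -0.003, -0.0], [-0.001, -0.376, -0.927], [0.002, 0.927, -0.376]]
force: [-0.2, -2.0, -3.1]
opening: 59.5
F [-0.07 -1.73 -3.58] T [ 0.745  0.015 -0.023] sd [0.013 0.017 0.028] pos [499.1 309.9 105.8] x [ 1.     -0.0013  0.0024] zang 67.88 15.85
```

```bash
python3 -m inch '[[[0,-0.035,0.025],[0,0,0],1],[[0,0,0],[0,0,0],1]]'; python3 ft.py;  python3 -m inch '[[[0,-0.045,0.019],[0,0,0],1],[[0,0,0],[0,0,0],1]]'; python3 ft.py
```

```text
t: 16.02
eef_pos: [499.1, 309.6, 104.3]
eef_rot: [[1.0, -0.003, -0.0], [-0.001, -0.377, -0.926], [0.003, 0.926, -0.377]]
force: [-1.0, -1.1, -2.9]
opening: 59.8
F [-0.26 -1.29 -2.87] T [ 0.741  0.047 -0.035] sd [0.025 0.024 0.027] pos [499.1 309.7 104.6] x [ 1.     -0.0013  0.0029] zang 67.87 16.4167
t: 16.58
eef_pos: [499.2, 309.7, 103.2]
eef_rot: [[1.0, -0.004, -0.0], [-0.002, -0.377, -0.926], [0.004, 0.926, -0.377]]
force: [-0.1, -1.7, -3.2]
opening: 59.4
F [-0.63 -1.16 -1.6 ] T [ 0.528  0.064 -0.068] sd [0.026 0.026 0.017] pos [499.2 309.8 103.2] x [ 1.     -0.0015  0.0035] zang 67.86 16.9833
```

```bash
python3 -m inch '[[[0,-0.045,0.019],[0,0,-0.04],1],[[0,0,0],[0,0,0],1]]'; python3 ft.py;  python3 -m inch '[[[0,-0.045,0.019],[0,0,-0.03],1],[[0,0,0],[0,0,0],1]]'; python3 ft.py; python3 look.py seat; python3 fit.py seat
```

```text
t: 17.15
eef_pos: [499.4, 309.9, 102.6]
eef_rot: [[1.0, -0.002, -0.0], [-0.001, -0.376, -0.926], [0.001, 0.926, -0.376]]
force: [-1.7, -2.0, -3.2]
opening: 59.4
F [-0.99 -1.6   0.13] T [ 0.23   0.124 -0.101] sd [0.032 0.036 0.033] pos [499.4 309.9 102.4] x [ 1.0e+00 -7.0e-04  1.5e-03] zang 67.89 17.55
t: 17.72
eef_pos: [499.5, 310.0, 101.7]
eef_rot: [[1.0, -0.0, -0.0], [-0.0, -0.376, -0.927], [0.0, 0.927, -0.376]]
force: [-1.7, -1.8, -3.8]
opening: 59.4
F [-1.   -1.75  0.68] T [ 0.114  0.176 -0.152] sd [0.032 0.024 0.03 ] pos [499.5 310.  101.6] x [ 1.e+00 -2.e-04  2.e-04] zang 67.91 18.1167
shift tool (units of 40): [ 0.063  2.086 -0.74 ] mm [  2.5  83.4 -29.6]  turn units: [-0.418  0.002 -0.003]  shift in target axes: [ 0.063  2.112 -0.663]
q [ 48.8  61.1  50.2 -45.3 120.9  44.3] F [-0.6 -1.8 -0. ] T [ 0.12  0.21 -0.17] open 59.3 t 18.1167
[499.5 310.  101.6]
scene 541 top z 150.7 slope deg [ 0.4 -0. ] mec 501.7 329.1 33.5 mid [503.1 329.  150.4]
side pts 565
top 564 top z 151.4 slope deg [ 1.1 -0.3] mec 506.7 338.7 42.4 mid [500.1 328.7 151.2]
side pts 113
scene axis at grasp height [501.9 330.2] tilt deg (x,y per up) [0.3 0. ] rms 3.1
top axis at grasp height [506.8 321.5] tilt deg (x,y per up) [-25.   32.3] rms 6.1
g [499.5 330.3 109.8]
```

View pics/seat.png

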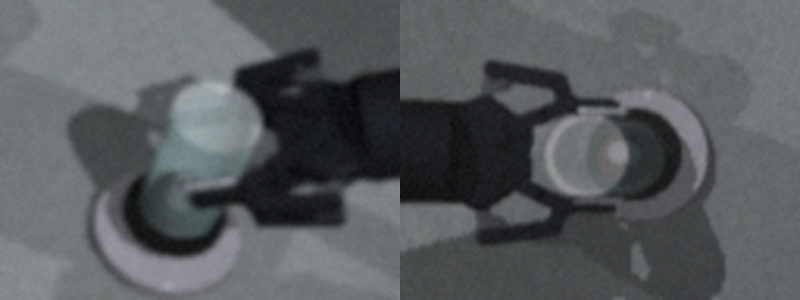

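```bash
python3 -m inch '[[[-0.015,-0.06,0.045],[0,0,0],1],[[0,-0.07,0.028],[0,0,0],1],[[0,-0.07,0.028],[0,0,0],1]]'; python3 ft.py
```

```text
t: 18.47
eef_pos: [499.3, 310.0, 96.2]
eef_rot: [[1.0, -0.004, 0.0], [-0.001, -0.376, -0.927], [0.004, 0.927, -0.376]]
force: [-3.3, -1.5, 6.9]
opening: 59.6
F [-2.08 -1.59  5.15] T [-0.493  0.437 -0.253] sd [0.082 0.048 0.045] pos [499.3 309.9  95.7] x [ 1.     -0.0012  0.0037] zang 67.92 18.8667
```

```bash
python3 look.py pr1; python3 fit.py pr1
python3 - <<'E'
from d import *
for tag in ("_seat","_pr1"):
  for n in("scene","top"):
    f=np.load(n+tag+".npz"); P=cloud(n,f["d"]); im=f["im"].astype(int); r=np.hypot(P[...,0]-505.5,P[...,1]-326.2)
    m=(r>32.5)&(r<37)&(P[...,2]<60)&(P[...,2]>17)&(im.sum(-1)<150)&(P[...,0]<540)
    q=P[m]; print(tag,n,len(q),np.percentile(q[:,2],[10,25,50,75,90]).round(1))
E
```

```text
shift tool (units of 40): [ 0.076  2.221 -0.797] mm [  3.   88.8 -31.9]  turn units: [-0.415 -0.003 -0.044]  shift in target axes: [ 0.067  2.249 -0.716]
q [ 48.8  61.6  50.1 -45.2 120.6  44.8] F [-2.1 -1.2  4.9] T [-0.43  0.41 -0.29] open 59.3 t 18.8667
[499.3 309.9  95.7]
scene 549 top z 144.8 slope deg [0.6 0.3] mec 501.0 328.5 32.8 mid [502.5 328.6 144.4]
side pts 568
top 565 top z 145.7 slope deg [0.9 0.3] mec 507.0 337.1 41.8 mid [500.2 328.4 145.6]
side pts 112
scene axis at grasp height [501.7 330.2] tilt deg (x,y per up) [-0.3 -0.7] rms 3.4
top axis at grasp height [503.3 331.6] tilt deg (x,y per up) [-6.6  7.5] rms 4.0
g [499.3 330.2 103.9]
_seat scene 95 [37.6 39.  40.2 42.  42.9]
_seat top 72 [37.5 39.7 41.5 42.7 44. ]
_pr1 scene 91 [30.5 32.6 34.7 36.2 37.3]
_pr1 top 68 [32.9 34.  35.1 36.6 37.5]
```

View pics/pr1.png

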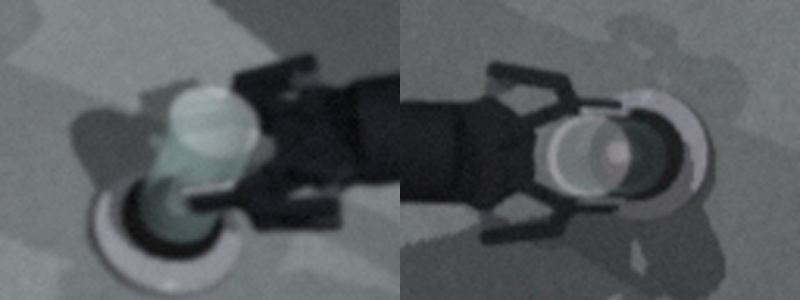

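The rim (about 35.3 from the jar's top face) and the flange ring (about 35) have gone down together, so the rim is seated on the flange. Now I press on.

```bash
python3 -m inch '[[[-0.01,-0.07,0.035],[0,0,-0.04],1],[[0,-0.07,0.028],[0,0,0],1],[[0,-0.07,0.028],[0,0,-0.02],1],[[0,-0.07,0.028],[0,0,0],1]]'; python3 ft.py
```

```text
t: 19.3
eef_pos: [499.3, 310.1, 88.7]
eef_rot: [[1.0, -0.004, -0.0], [-0.002, -0.374, -0.927], [0.004, 0.927, -0.374]]
force: [-2.1, -2.8, 7.5]
opening: 59.4
F [-1.61 -2.5   5.29] T [-0.579  0.409 -0.223] sd [0.07  0.013 0.054] pos [499.3 310.1  88.3] x [ 1.     -0.0016  0.0034] zang 68.03 19.7
```

```bash
python3 -m inch '[[[-0.005,-0.065,0.04],[0,0,-0.04],1],[[0,-0.07,0.028],[0,0,-0.02],1]]'; python3 ft.py;  python3 -m inch '[[[0,-0.06,0.024],[0,0,0],1],[[0,-0.06,0.024],[0,0,0],1]]'; python3 ft.py
```

```text
t: 19.87
eef_pos: [499.5, 310.0, 85.0]
eef_rot: [[1.0, -0.002, -0.0], [-0.001, -0.374, -0.928], [0.001, 0.928, -0.374]]
force: [-2.6, -2.4, 6.9]
opening: 59.5
F [-1.18 -1.55  5.31] T [-0.487  0.33  -0.175] sd [0.067 0.033 0.021] pos [499.4 309.9  84.6] x [ 1.0e+00 -6.0e-04  1.1e-03] zang 68.05 20.2667
t: 20.43
eef_pos: [499.4, 310.1, 82.7]
eef_rot: [[1.0, -0.004, -0.001], [-0.003, -0.372, -0.928], [0.003, 0.928, -0.372]]
force: [-3.2, -2.5, 16.2]
opening: 59.5
F [-2.88 -3.31 11.  ] T [-1.364  0.685 -0.366] sd [0.04  0.028 0.015] pos [499.3 310.1  82.8] x [ 1.     -0.0027  0.0034] zang 68.16 20.8333
```

```bash
python3 -m inch '[[[0,-0.07,0.032],[0,0,-0.03],1]]'; python3 -m inch '[[[0,-0.07,0.03],[0,0,0],1]]';python3 ft.py
```

```text
t: 20.92
eef_pos: [499.4, 310.2, 82.6]
eef_rot: [[1.0, -0.004, -0.002], [-0.003, -0.37, -0.929], [0.003, 0.929, -0.37]]
force: [-3.6, -3.4, 20.0]
opening: 59.6
t: 21.0
eef_pos: [499.3, 310.2, 82.7]
eef_rot: [[1.0, -0.007, -0.003], [-0.005, -0.368, -0.93], [0.005, 0.93, -0.368]]
force: [-6.1, -3.3, 17.2]
opening: 59.7
F [-4.67 -3.27 16.98] T [-2.195  0.981 -0.486] sd [0.039 0.024 0.031] pos [499.2 310.2  82.7] x [ 1.     -0.0054  0.0052] zang 68.37 21.4
```

```bash
python3 -m inch '[[[0,-0.085,0.034],[-0.05,0.02,-0.05],1],[[0,-0.085,0.034],[0,0,0],1]]';python3 ft.py; python3 look.py home; python3 fit.py home;  python3 - <<'E'
from d import *
for tag in ("_home",):
  for n in("scene","top"):
    f=np.load(n+tag+".npz"); P=cloud(n,f["d"]); im=f["im"].astype(int); r=np.hypot(P[...,0]-505.5,P[...,1]-326.2)
    m=(r>32.5)&(r<37)&(P[...,2]<60)&(P[...,2]>17)&(im.sum(-1)<150)&(P[...,0]<540)
    q=P[m]; print(tag,n,len(q),np.percentile(q[:,2],[10,25,50,75,90]).round(1))
E
```

```text
t: 21.57
eef_pos: [499.2, 310.5, 82.9]
eef_rot: [[1.0, -0.009, -0.004], [-0.007, -0.36, -0.933], [0.007, 0.933, -0.36]]
force: [-6.5, -4.1, 20.1]
opening: 59.5
F [-5.57 -4.64 20.21] T [-2.63   1.099 -0.554] sd [0.041 0.03  0.033] pos [499.2 310.5  83. ] x [ 1.     -0.007   0.0069] zang 68.87 21.9667
shift tool (units of 40): [ 0.09   2.536 -0.859] mm [  3.6 101.4 -34.4]  turn units: [-0.226  0.048 -0.102]  shift in target axes: [ 0.071  2.553 -0.809]
q [ 48.9  63.7  48.6 -45.4 121.   45.5] F [-5.4 -4.6 19.8] T [-2.65  1.14 -0.55] open 59.3 t 21.9667
[499.2 310.5  83. ]
scene 523 top z 131.7 slope deg [ 0.8 -0.7] mec 502.1 329.9 32.0 mid [502.9 329.5 131.7]
side pts 612
top 540 top z 132.5 slope deg [ 1.  -0.4] mec 499.8 329.7 30.9 mid [499.4 329.5 132.7]
side pts 200
scene axis at grasp height [502.1 331.2] tilt deg (x,y per up) [-2.  -1.2] rms 5.5
top axis at grasp height [501.9 329.8] tilt deg (x,y per up) [-3.5 13.4] rms 6.5
g [499.2 331.   90.9]
_home scene 92 [19.1 20.3 21.3 22.9 24. ]
_home top 68 [20.7 21.8 23.1 24.2 25.8]
```

View pics/home.png

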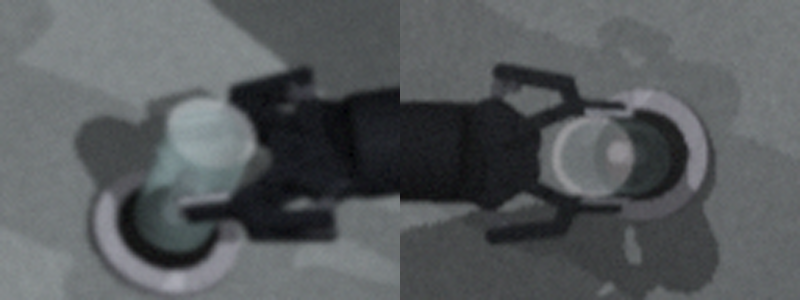

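```bash
python3 -m inch '[[[0,0,0],[0,0,0],1],[[0,0.01,0],[0,0,0],1],[[0,0.01,0],[0,0,0],1]]';python3 ft.py
```

```text
t: 22.32
eef_pos: [498.9, 310.5, 84.0]
eef_rot: [[1.0, -0.009, -0.004], [-0.007, -0.362, -0.932], [0.007, 0.932, -0.362]]
force: [-0.8, -1.3, -0.6]
opening: 59.4
F [-0.04 -0.76 -2.03] T [ 0.634  0.083 -0.078] sd [0.091 0.018 0.02 ] pos [498.9 310.5  84.2] x [ 0.9999 -0.0074  0.0068] zang 68.83 22.7167
```

```bash
python3 -m inch '[[[0,-0.03,0.012],[0,0,-0.06],1],[[0,0,0],[0,0,0],0.4],[[0,0,0],[0,0,0],0.25],[[0,0,0],[0,0,0],0],[[0,0,0],[0,0,0],0],[[0,0,0],[0,0,0],0],[[0,0,0],[0,0,0],0],[[0,0,0],[0,0,0],0]]' ;python3 ft.py; python3 look.py rel; python3 fit.py rel
```

```text
t: 23.38
eef_pos: [499.7, 311.0, 84.1]
eef_rot: [[1.0, -0.006, -0.003], [-0.005, -0.362, -0.932], [0.004, 0.932, -0.362]]
force: [-1.1, 0.4, -0.3]
opening: 85.7
F [-0.2  -0.07  0.17] T [ 0.432 -0.009  0.004] sd [0.013 0.037 0.027] pos [499.6 310.9  84. ] x [ 1.     -0.0051  0.004 ] zang 68.79 23.7833
shift tool (units of 40): [ 0.07   2.514 -0.845] mm [  2.8 100.6 -33.8]  turn units: [-0.241  0.039 -0.063]  shift in target axes: [ 0.059  2.532 -0.791]
q [ 48.9  63.6  48.6 -45.5 121.   45.2] F [0.1 0.5 0.8] T [ 0.43 -0.    0.01] open 85.7 t 23.7833
[499.6 310.9  84. ]
scene 538 top z 131.7 slope deg [-0.8  0.2] mec 503.2 330.0 33.0 mid [504.3 328.7 131.6]
side pts 619
top 548 top z 132.4 slope deg [ 0.6 -0.4] mec 494.8 338.0 42.4 mid [501.7 328.  132.7]
side pts 166
scene axis at grasp height [502.7 330.1] tilt deg (x,y per up) [0.8 0.5] rms 6.9
top axis at grasp height [492.1 335.5] tilt deg (x,y per up) [-14.8  11.9] rms 11.1
g [499.7 331.4  92. ]
```

View pics/rel.png

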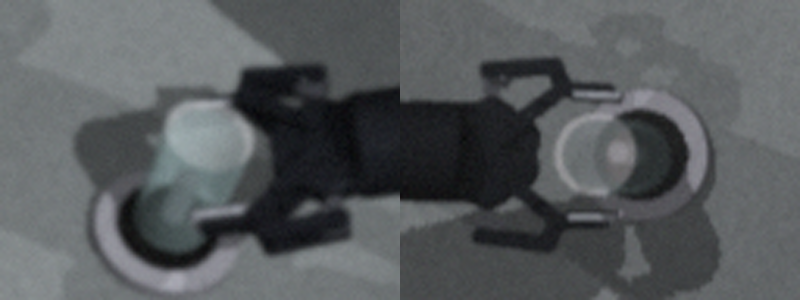

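```bash
python3 -m inch '[[[0,0,-0.2],[0,0,0],0],[[0,0,-0.25],[0,0,0],0],[[0,0,-0.25],[0,0,0],0],[[0,0,-0.25],[0,0,0],0]]'; python3 -m inch '[[[0,0,-0.3],[0,0,0],0],[[0,0,-0.4],[0,0,0],0],[[0,0,-0.5],[0,0,0],0],[[0,0,-0.5],[0,0,0],0],[[0,0,-0.5],[0,0,0],0],[[0,0,-0.4],[0,0,0],0],[[0,0,0],[0,0,0],0],[[0,0,0],[0,0,0],0]]'; python3 look.py end
python3 - <<'E'
from d import *
for n in("scene","top"):
    f=np.load(n+"_end.npz"); P=cloud(n,f["d"])
    tt=P[(np.hypot(P[...,0]-502,P[...,1]-328)<40)&(abs(P[...,2]-132)<6)]
    (cx,cy),r=cv2.minEnclosingCircle(tt[:,:2].astype(np.float32)); A=np.c_[tt[:,:2]-tt[:,:2].mean(0),np.ones(len(tt))]; c=np.linalg.lstsq(A,tt[:,2],rcond=None)[0]
    print(n,cx,cy,r,c[2],"slope",np.degrees(c[:2]).round(2))
    f0=np.load(n+".npz"); cv2.imwrite(f"pics/end_{n}.png",f["im"][:,:,::-1])
    r=np.hypot(P[...,0]-505.5,P[...,1]-326.2); q=P[(r>32.5)&(r<37)&(P[...,2]<60)&(P[...,2]>17)&(f["im"].astype(int).sum(-1)<150)]; print("flange z",np.median(q[:,2]))
E
```

```text
t: 24.22
eef_pos: [499.6, 345.1, 97.3]
eef_rot: [[1.0, -0.004, -0.006], [-0.007, -0.359, -0.933], [0.002, 0.933, -0.359]]
force: [0.4, 0.6, 1.2]
opening: 85.2
t: 24.88
eef_pos: [493.2, 434.1, 126.7]
eef_rot: [[1.0, 0.013, -0.01], [-0.005, -0.339, -0.941], [-0.015, 0.941, -0.339]]
force: [0.7, 0.1, 0.7]
opening: 85.5
shift tool (units of 40): [0.211 2.577 2.475] mm [  8.4 103.1  99. ]  turn units: [0.041 0.111 0.148]  shift in target axes: [0.221 2.583 2.468]
q [ 54.2  89.2   2.  -56.8 139.6  26.3] F [0.7 0.1 0.7] T [ 0.42 -0.02  0.  ] open 85.5 t 24.8833
[493.2 434.1 126.7]
scene 504.06634521484375 328.5735168457031 32.48668670654297 131.74663314974026 slope [-0.54  0.49]
flange z 21.965169235611228
top 502.1922912597656 328.349853515625 31.337804794311523 132.61728668814604 slope [-0.21 -0.03]
flange z 22.86447296623992
```

View pics/end_scene.png

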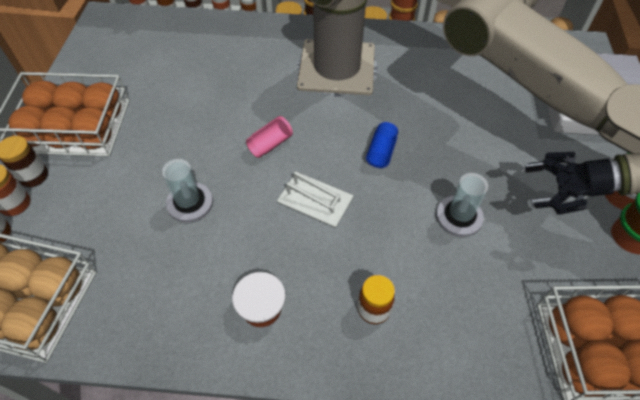

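View pics/end.png

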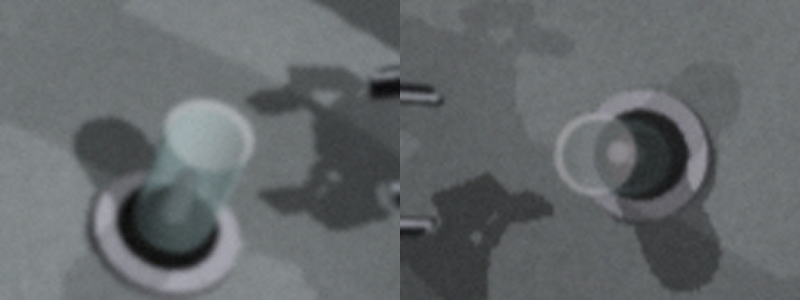

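The final picture shows the jar upright, mouth-down, on the free peg at scene (465,200). The gripper is clear at (575,185), and the other jar (182,183), honey (377,298) and tub (259,298) have not moved. I'm handing in.

```bash
python3 -c "
from cell import job
print(job.sign_off())"
```

```text
the job is handed in; nothing more can be done
None
```

The jam jar is upside down and released on the free peg, with the stopper fully down. I handed the job in at about 25 s; the hand-in gave no verdict.

**What I did:**
- I gripped the jar in the cradle, turned it mouth-down and lowered it gently.
- The rim first touched the boss's -x side at about 5 N. I shifted the jar roughly 2.5 mm in -x until the boss slipped in, 12 mm below first contact. Jar and flange then went down together.
- At the bottom I held about 20 to 23 N for about 1 s, with a highest reading of about 23 N. Then I unloaded, opened the gripper and backed off.

**Last checks:**

| Check | Measured | Required |
|---|---|---|
| Flange height | 22 to 23 mm | 23 mm fully down |
| Jar top height | 132 to 133 mm | 133 mm, as on the other peg |
| Tilt | under 1° | within 3° |
| Mouth centre from post axis | about 3.5 mm | within 7.5 mm |

The other jar, the honey jar and the tub look unmoved in the final scene picture.

**Disagreements:**
- The two cameras differ by about 2 mm in x.
- The jar tilted by about 1° while I pressed it; it stood level again after release.
- After backing off, joint 3 stood at 2.0°, close to its 1.28° limit but inside it.

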